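# Index the canister carousel and clamp the open canister

### The arm

A 7-joint arm with a two-finger parallel gripper is mounted at the origin on the work surface. World frame = base frame: x ahead of the robot, y to its left, z up, the work surface at z = 0. Lengths are in mm, angles in degrees, forces in N, time in s.
With the tool pointing down it reaches from about 425 to 950 mm from the base axis. Payload 4.7 kg.
Tool frame: the origin (TCP) lies at the very end of the fingers, on their centre line; the grasp point (between the pads) lies 19 mm behind it; z points along the fingers, y is the direction in which the jaws open and shut (so a half turn about z gives the same grasp; the last joint's range is limited). The gripper opens to 85 mm and grips with 20 to 120 N. Pads are 22 mm wide; open, the fingers measure 114 mm over their backs; the gripper's body (76 mm by 85 mm) begins 54 mm behind the grasp point. The pads swing forward as they close: fully open they stand 13 mm farther back than shut.
Start: joints at [64.292, 26.849, -2.785, 87.806, 1.381, 65.374, -4.715], TCP at [275.163, -616.39, 205.635] pointing down, gripper open.
Joint ranges: [-148.3, 148.3], [-19.14, 114.17], [-79.39, 73.82], [5.75, 140.21], [-59.74, 239.74], [12.07, 113.84], [-152.46, 152.46]. Speed limits (degrees/s): [147.25, 147.25, 180, 180, 180, 180, 180].

### API

Orientations are given as [roll, pitch, yaw] about the fixed x, y, z axes, in that order (R = Rz(yaw) Ry(pitch) Rx(roll)).
In Python, from bench import bot, vision gives the robot as it stands.
- The arm moves only by the shell command python3 -m jog 'ROWS' [FORCE]. ROWS is JSON, a list of rows, each a list of 3 entries, a list of its own where there are three numbers: the closure, from 0 (fully open) to 1 (shut), then the shift along the tool's x, y, z in mm, then the turn about the tool's z in degrees. In form: [[grip, [dx, dy, dz], yaw], ...]. A call has 1 to 10 rows; each row shifts and turns the commanded pose from where the row before left it, along the tool's axes as they then stand; what a row does not reach is not made up. A row lasts 1/10 s, in which the tool goes at most 50 mm and 8.59 degrees, less where a joint would pass 70% of its speed; a pose out of reach is approached as far as the arm can. A call with a gripper value outside its range is refused whole. The fingers move at their own pace and stop on an object; FORCE is the grip in N (left out, the last holds). Time passes only in rows, so rows that do not move let the fingers close. It gives the time, the measured TCP pose, the force and the opening at its end, in the units of the state.
- bot.state(): the state, without advancing time (a new reading comes with each control period).
- vision.get_image(name): name is "scene" or "top"; returns (picture, depth): 480x640x3 uint8, red, green, blue; 480x640 float32, mm along the optical axis (not along the pixel's ray), 0 where there is no reading.
- vision.camera_info(name): a dict with "vfov" (degrees; the focal length in pixels is half the picture's height over the tangent of half this angle, whatever the lens; pixels are square), "cx", "cy" (the principal point, pixels), "dist" ([k1, k2, p1, p2, k3] as OpenCV has them; the pictures are not rectified), "origin" and "attitude" of the camera in the world. Camera axes: x right, y down, z forward; pixel columns grow to the right and rows downward; lengths in mm; the calibration is good to about 2 mm. A picture is of the moment at which its call begins. camera_info takes no time and is no camera call.
- bot.hand_in(): hands the job in, once; it reports no verdict.
The state is a dict: "clock": time; "joint_positions": joint angles; "qd": joint speeds; "tau": joint torques, N m; "tcp_pos": TCP position; "tool_rot": TCP orientation; "ft_force": force on the tool from outside, world axes, zero at the start; "ft_torque": the same for the moment, N m; "gripper_width": opening from 0.0 (shut) to 1.0 (fully open).
Only numpy, scipy, OpenCV 4.12 (cv2) and the standard library are available. Lean on these libraries where they do the work, as an engineer would, in place of code of your own. Each camera call takes 0.05 s, during which the arm holds its last target. There are 200 camera calls.

### The job

Turn the dry-food carousel one click counter-clockwise (seen from above) by its black posts, so that the green canister with the open bail comes to rest in its detent at the yellow pointer, not further. Then swing that canister's wire bail by its red sleeve right over the lid until it snaps fully shut on the outer side, without leaning hard on the white lid. Let go, and leave the two tins and the red carton where they stand.

Things in the scene. Friction and masses are not known exactly. Their poses are not given: they have to be found in the camera images.
- stand: fixed stand of the carousel, a round dark plate; origin on the bench on the carousel's vertical axis, z up. A yellow pointer (40 mm wide, 62 mm tall, 189 mm from the axis) on its +y side marks the closing place. The white disc on it, 316 mm across, top 60 mm above the bench, carries three canisters, an empty seat and four black posts
- turntable (a joint): turn of the carousel, rad, counter-clockwise from above positive; about 0 at the start. Detents every pi/2 (0, pi/2, ..): it resists most about 22 degrees after a detent, up to halfway (45 degrees), then the disc runs on into the next detent by itself. The push needed at a post, 4 to 8 N, differs from start to start
- post_a (a point): top of one of the four upright black posts (16 mm thick, from the disc up to 175 mm above the bench) on a circle of radius 140 mm about the axis; at turntable angle 0 this one is 45 degrees counter-clockwise of the green canister. The seats lie midway between the posts, so the next canister follows 45 degrees behind a post and can run into a finger left in its way
- post_b (a point): the same, the next post counter-clockwise (90 degrees on from post_a)
- post_c (a point): the same, 180 degrees from post_a
- post_d (a point): the same, 270 degrees counter-clockwise from post_a
- pivot (a point): middle of the pivot line of the green canister's wire bail, in its neck, 145 mm above the bench, 100 mm from the carousel's axis; x axis outward from that axis, y along the pivot line. The canister, 80 mm across, is bolted to the disc, in the stand's +x direction at turntable 0, +y (yellow pointer) at pi/2. Lids end up to 16 mm, the shut canisters' bails 30 mm above this point
- sleeve (a point): centre of the red sleeve (14 mm thick, 44 mm long, along the pivot line) on the crossbar of the steel wire bail (5 mm wire, 92 mm wide); it moves on a circle of radius 60 mm about the pivot line. Open, it lies inward (towards the carousel's axis), 11 degrees above level, lower than the lid's top with 12 mm between them: a finger fits there only tilted. Shut, it lies outward, 22 degrees above level
- bail (a joint): swing of the bail, rad: 0 fully open, grows as it swings up over the lid and outward, 2.55 fully shut (a stop). The sleeve stands (0.2 + angle) rad above the inward level direction. A spring resists, most halfway up (6 to 13 N at the sleeve, differing from start to start), throws it back open if let go before the dead point at 2.15, snaps it shut beyond
- lid: white lid with orange seal of the green canister, 80 mm across, 16 mm high with the seal; origin at the middle of its underside; the bail draws it 3 mm down when shut
- tin_green: tin with a green label on the bench, 73 mm across, 108 mm tall, origin under its centre; leave alone
- tin_yellow: the same with a yellow label; leave alone
- carton: red carton 50 x 90 x 85 mm on the bench, origin under its centre; leave alone

How it is judged:
By the outcome, as a careful person would: the job done as asked, in the order asked, and still so for the second after the job is handed in, with the robot touching nothing.
It also fails if it takes over 72 s, if anything falls off the work surface, if the arm or the gripper's body presses on something with over 40 N, if the wrist force passes 120 N, or if a joint passes its speed limit or range.

## Working session

There is one attempt and no reset: what is moved stays moved. The work goes in short steps, Python scripts to look and compute and a shell command to move; the robot and the scene stay as the last step left them, time stands still between calls to the robot, and variables do not carry over. Pictures are saved under pics/ and viewed, about 8 in all and at most 12, crops included, and the job is handed in when it is done.

```bash
ls; mkdir -p pics; python3 - <<'E'
from bench import bot, vision
import cv2
print(bot.state())
for n in("scene","top"):
    im,d=vision.get_image(n); cv2.imwrite(f"pics/{n}0.png",im[:,:,::-1]); print(vision.camera_info(n))
E
```

```text
pics
{'clock': 0.0, 'joint_positions': array([64.28972261, 26.89734415, -2.78226137, 87.87454999,  1.38039068,
       65.37179154, -4.71518145]), 'qd': array([ 0.12372193, -0.07445035, -0.05126598, -0.04610488,  0.04154229,
       -0.06249945,  0.10412556]), 'tau': array([-2.11146976e-04, -5.10302353e+01, -4.69219079e-02, -2.37715656e+01,
        1.06011875e-02,  7.52592052e-03,  1.18692631e-05]), 'tcp_pos': array([ 274.87008085, -615.81697681,  204.55476902]), 'tool_rot': array([-1.79889932e+02,  4.46901273e-03,  2.40545265e+01]), 'ft_force': array([-0.99945184,  0.03772843, -0.3311069 ]), 'ft_torque': array([0.00530993, 0.01654632, 0.033926  ]), 'gripper_width': 0.9970456354318777}
{'vfov': 55.26863169591539, 'cx': 319.3657734937855, 'cy': 235.16922869640806, 'dist': array([-0.09189275,  0.        ,  0.        ,  0.        ,  0.        ]), 'origin': array([1349.86944144,  -60.16432987,  632.83274456]), 'attitude': array([-123.77065639,    1.02460396,   83.7459236 ])}
{'vfov': 52.85946642242254, 'cx': 325.73273338368534, 'cy': 237.05587848567728, 'dist': array([-0.08903689,  0.        ,  0.        ,  0.        ,  0.        ]), 'origin': array([ 490.19446607,   20.0595257 , 1013.55576685]), 'attitude': array([-174.4458025 ,   -0.63856104,  -89.49738677])}
```

View pics/scene0.png

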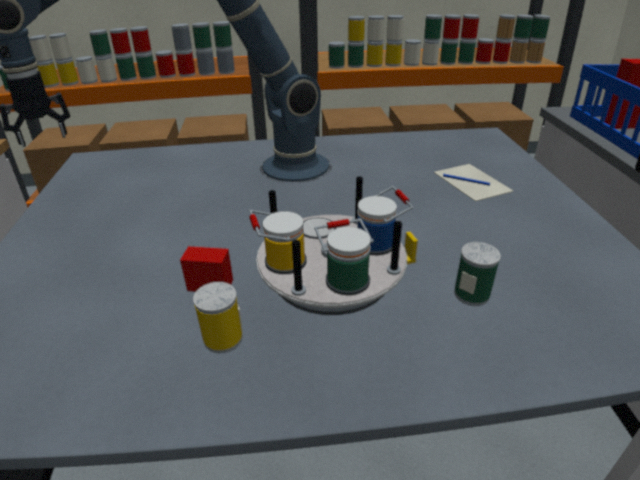

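View pics/top0.png

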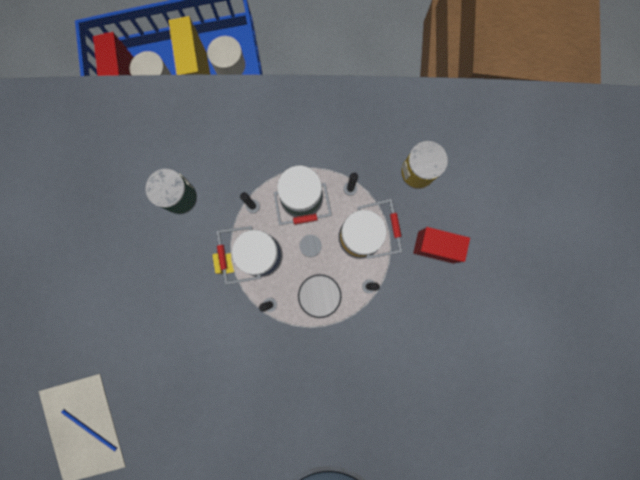

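The top view has +x up and +y left. The green canister is at (300,190) with its sleeve at (305,219), the disc centre at (311,246), the pointer at (222,262) and the posts near (248,200), (352,182), (372,287) and (266,306). The tins are at (166,189) and (427,160), the carton at (443,245).

```bash
cat >h.py <<'E'
import numpy as np, cv2
from scipy.spatial.transform import Rotation as Ro
from bench import bot, vision
def ray(n,uv):
    c=vision.camera_info(n); f=240/np.tan(np.radians(c['vfov']/2))
    K=np.array([[f,0,c['cx']],[0,f,c['cy']],[0,0,1]])
    p=cv2.undistortPoints(np.array(uv,float).reshape(-1,1,2),K,c['dist']).reshape(-1,2)
    d=Ro.from_euler('xyz',c['attitude'],degrees=True).apply(np.c_[p,np.ones(len(p))])
    return c['origin'],d
def plane(n,uv,z):
    o,d=ray(n,uv); return o+d*((z-o[2])/d[:,2])[:,None]
def pts(n,uv,d):   # depth points
    o,r=ray(n,uv); return o+r*np.asarray(d)[:,None]
def cloud(n):
    im,d=vision.get_image(n); v,u=np.nonzero(d>0)
    return im,im[v,u].astype(int),pts(n,np.c_[u,v],d[v,u]),np.c_[u,v]
E
python3 - <<'E'
from h import *
im,c,P,uv=cloud("top")
r,g,b=c.T
hsv=cv2.cvtColor(im,cv2.COLOR_RGB2HSV)[uv[:,1],uv[:,0]].astype(int)
near=(abs(P[:,0]-500)<260)&(abs(P[:,1]-30)<330)
def rep(name,m,zpl=None):
    k=np.zeros(im.shape[:2],np.uint8); k[uv[m][:,1],uv[m][:,0]]=1
    n,l,s,ce=cv2.connectedComponentsWithStats(k)
    L=l[uv[:,1],uv[:,0]]
    for i in range(1,n):
        if s[i,4]>25:
            q=P[(L==i)&m]; print(name,s[i,4],ce[i].round(),'med',np.median(q,0).round(),'p95z',np.percentile(q[:,2],95).round(), 'plane',plane("top",[ce[i]],zpl)[0].round() if zpl else '')
red=(hsv[:,0]<8)|(hsv[:,0]>172)
rep('red',near&red&(hsv[:,1]>150))
rep('white',near&(P[:,2]>95)&(hsv[:,1]<60)&(hsv[:,2]>120),None)
rep('post',near&(hsv[:,2]<45)&(P[:,2]>165))
rep('disc',near&(P[:,2]>50)&(P[:,2]<70)&(hsv[:,2]>100))
rep('yel',near&(abs(hsv[:,0]-27)<8)&(hsv[:,1]>140))
# disc circle fit by hull
m=near&(P[:,2]>50)&(P[:,2]<70)&(hsv[:,2]>100)
h=cv2.convexHull(uv[m].astype(np.int32)); q=plane("top",h.reshape(-1,2),60)
A=np.c_[2*q[:,:2],np.ones(len(q))]; s=np.linalg.lstsq(A,(q[:,:2]**2).sum(1),rcond=None)[0]
print('axis',s[:2],np.sqrt(s[2]+s[0]**2+s[1]**2))
print('hub',plane("top",[[311,246]],60))
E
```

```text
red 118 [305. 218.] med [606.  48. 163.] p95z 165.0 plane 
red 134 [395. 225.] med [ 594. -110.  174.] p95z 176.0 plane 
red 1270 [443. 245.] med [ 568. -218.   84.] p95z 87.0 plane 
red 125 [222. 257.] med [535. 193. 174.] p95z 176.0 plane 
white 1068 [428. 161.] med [ 729. -185.  108.] p95z 110.0 plane 
white 1813 [299. 191.] med [658.  60. 160.] p95z 163.0 plane 
white 1146 [164. 187.] med [672. 322. 107.] p95z 110.0 plane 
white 1822 [366. 232.] med [583. -61. 158.] p95z 166.0 plane 
white 1792 [252. 252.] med [546. 142. 157.] p95z 165.0 plane 
disc 33 [406. 170.] med [ 720. -150.   61.] p95z 69.0 plane 
disc 12087 [312. 259.] med [523.  28.  60.] p95z 65.0 plane 
disc 150 [323. 206.] med [641.  16.  60.] p95z 66.0 plane 
disc 180 [283. 212.] med [628.  97.  60.] p95z 68.0 plane 
disc 324 [381. 231.] med [ 588. -102.   59.] p95z 63.0 plane 
disc 279 [238. 257.] med [526. 185.  59.] p95z 63.0 plane 
disc 114 [216. 263.] med [529. 226.  62.] p95z 64.0 plane 
yel 122 [416. 180.] med [ 699. -167.   63.] p95z 90.0 plane 
yel 96 [216. 263.] med [529. 226.  62.] p95z 65.0 plane 
yel 91 [229. 264.] med [528. 211.  10.] p95z 170.0 plane 
axis [657.62357998  40.77642045] 247.4484772542549
hub [[564.93502388  39.26481628  60.        ]]
```

```bash
python3 - <<'E'
from h import *
im,c,P,uv=cloud("top")
hsv=cv2.cvtColor(im,cv2.COLOR_RGB2HSV)[uv[:,1],uv[:,0]].astype(int)
A=np.array([564.5,40]); 
rel=P[:,:2]-A; r=np.hypot(*rel.T); a=np.degrees(np.arctan2(rel[:,1],rel[:,0]))
m=(r<190)&(hsv[:,2]<70)&(P[:,2]>166)&(P[:,2]<182)
for t in (55.8,145.8,-124.2,-34.2):
    k=m&(abs((a-t+180)%360-180)<15)
    if k.sum(): q=np.median(P[k],0); print(t,k.sum(),q.round(1),r[k].mean().round(1),a[k].mean().round(1))
E
python3 -m jog '[[1,[31,-33,0],0],[1,[31,-33,0],0],[1,[31,-33,0],0],[1,[31,-33,0],0],[1,[31,-33,0],0],[1,[31,-33,0],0],[1,[31,-33,0],0],[1,[31,-33,0],0],[1,[31,-33,0],0],[1,[31,-33,0],0]]' 30
```

```text
55.8 56 [642.9 156.2 173.6] 140.0 56.2
145.8 48 [449.6 117.9 173.7] 138.6 145.8
-124.2 51 [487.4 -73.1 174.7] 137.2 -124.3
-34.2 60 [679.2 -36.2 174.3] 138.1 -33.7
clock: 1.2
tcp_pos: [424.0, -186.9, 205.8]
tool_rot: [180.0, -0.0, 24.0]
ft_force: [0.5, -0.1, 0.4]
gripper_width: -0.001
```

```bash
python3 -m jog '[[1,[29.8,-35.1,0],0],[1,[29.8,-35.1,0],0],[1,[29.8,-35.1,0],0],[1,[0,0,0],7.8],[1,[0,0,0],7.8],[1,[0,0,0],7.8],[1,[0,0,0],7.8],[1,[0,0,0],7.8],[1,[0,0,0],7.8],[1,[0,0,0],7.8]]'
python3 -m jog '[[1,[0,0,0],8],[1,[0,0,0],8],[1,[0,0,25],0],[1,[0,0,25],0],[1,[0,0,20],0],[1,[0,0,0],0]]'
```

```text
clock: 2.2
tcp_pos: [462.3, -56.1, 205.5]
tool_rot: [180.0, 0.0, -30.9]
ft_force: [0.6, 0.2, 0.0]
gripper_width: 0.001
clock: 2.8
tcp_pos: [460.1, -56.0, 133.3]
tool_rot: [179.8, 0.3, -46.5]
ft_force: [-0.2, 1.0, 0.3]
gripper_width: -0.004
```

```bash
python3 -m jog '[[1,[6.15,-0.13,0],-2.5],[1,[6.15,-0.13,0],-2.5],[1,[6.15,-0.13,0],-2.5],[1,[6.15,-0.13,0],-2.5],[1,[6.15,-0.13,0],-2.5],[1,[6.15,-0.13,0],-2.5]]'
python3 -m jog '[[1,[6.15,-0.13,0],-2.5],[1,[6.15,-0.13,0],-2.5],[1,[6.15,-0.13,0],-2.5],[1,[6.15,-0.13,0],-2.5],[1,[6.15,-0.13,0],-2.5],[1,[6.15,-0.13,0],-2.5]]'
python3 -m jog '[[1,[6.15,-0.13,0],-2.5],[1,[6.15,-0.13,0],-2.5],[1,[6.15,-0.13,0],-2.5],[1,[6.15,-0.13,0],-2.5],[1,[6.15,-0.13,0],-2.5],[1,[6.15,-0.13,0],-2.5]]'
```

```text
clock: 3.4
tcp_pos: [490.1, -78.4, 136.5]
tool_rot: [180.0, 0.1, -31.4]
ft_force: [-4.9, 2.6, 3.4]
gripper_width: -0.002
clock: 4.0
tcp_pos: [522.3, -93.5, 136.4]
tool_rot: [179.9, 0.3, -16.4]
ft_force: [-6.4, 2.0, 4.5]
gripper_width: 0.002
clock: 4.6
tcp_pos: [559.8, -100.0, 136.5]
tool_rot: [180.0, 0.2, -1.5]
ft_force: [-4.3, 0.3, 1.6]
gripper_width: -0.003
```

```bash
python3 -m jog '[[1,[6.15,-0.13,0],-2.5],[1,[6.15,-0.13,0],-2.5],[1,[6.15,-0.13,0],-2.5],[1,[6.15,-0.13,0],-2.5]]'
python3 -m jog '[[1,[0,0,0],0],[1,[0,0,0],0],[1,[0,0,0],0],[1,[0,0,0],0],[1,[0,0,0],0],[1,[0,0,0],0],[1,[0,0,-35],0],[1,[0,0,-35],0],[1,[0,0,-35],0]]'
python3 - <<'E'
from h import *
im,c,P,uv=cloud("top"); cv2.imwrite("pics/top1.png",im[:,:,::-1])
hsv=cv2.cvtColor(im,cv2.COLOR_RGB2HSV)[uv[:,1],uv[:,0]].astype(int)
A=np.array([564.8,41]); rel=P[:,:2]-A; r=np.hypot(*rel.T); a=np.degrees(np.arctan2(rel[:,1],rel[:,0]))
m=(r<190)&(hsv[:,2]<70)&(P[:,2]>166)&(P[:,2]<182)
for t in (56,146,-124,-34):
    k=m&(abs((a-t+180)%360-180)<25)
    if k.sum(): print(t,k.sum(),np.median(P[k],0).round(1),r[k].mean().round(1),a[k].mean().round(1))
red=((hsv[:,0]<8)|(hsv[:,0]>172))&(hsv[:,1]>150)&(r<70)
print('sleeve',np.median(P[red],0),P[red].min(0),P[red].max(0), a[red].mean(), r[red].mean())
E
```

```text
clock: 5.0
tcp_pos: [586.2, -98.9, 136.9]
tool_rot: [180.0, -0.1, 8.5]
ft_force: [0.0, -0.2, 0.6]
gripper_width: -0.002
clock: 5.9
tcp_pos: [585.2, -98.6, 241.7]
tool_rot: [-180.0, 0.0, 8.5]
ft_force: [0.1, -0.1, -0.1]
gripper_width: -0.002
56 52 [642.9 155.7 173.4] 138.6 55.8
146 45 [449.6 118.7 173.6] 138.6 145.8
-124 47 [485.7 -72.9 174.4] 138.3 -124.5
-34 51 [678.9 -37.7 174.5] 138.3 -34.5
sleeve [558.14249104  81.35680705 162.55235079] [538.74929099  75.68040575 157.73507776] [576.1241293   87.1063583  166.55475347] 99.9977622807879 42.407119699246344
```

View pics/top1.png

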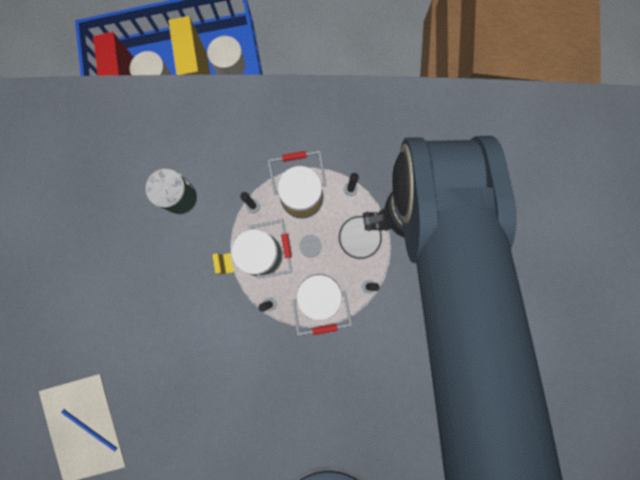

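The carousel sits one click on: the green canister is at (255,252) by the pointer at (222,263), its open sleeve at (286,246). Now a look at the fingertips' profile, partly open.

```bash
python3 -m jog '[[0.6,[0,0,0],0],[0.6,[0,0,0],0],[0.6,[0,0,0],0],[0.6,[0,0,0],0]]'
python3 - <<'E'
from h import *
im,d=vision.get_image("scene")
t=bot.state()['tcp_pos']; c=vision.camera_info("scene")
R=Ro.from_euler('xyz',c['attitude'],degrees=True); p=R.inv().apply(t-c['origin']); f=240/np.tan(np.radians(c['vfov']/2))
u=np.array([f*p[0]/p[2]+c['cx'],f*p[1]/p[2]+c['cy']]); print(u,p[2],'px/mm',f/p[2])
x,y=int(u[0]),int(u[1]); cv2.imwrite("pics/f.png",cv2.resize(im[y-75:y+25,x-60:x+60,::-1],None,fx=6,fy=6,interpolation=cv2.INTER_CUBIC))
E
```

```text
clock: 6.35
tcp_pos: [584.7, -98.7, 239.2]
tool_rot: [-180.0, 0.1, 8.4]
ft_force: [0.3, -0.1, 0.3]
gripper_width: 0.401
[257.49663734 185.71076703] 848.5130428180651 px/mm 0.5402494993450081
```

View pics/f.png

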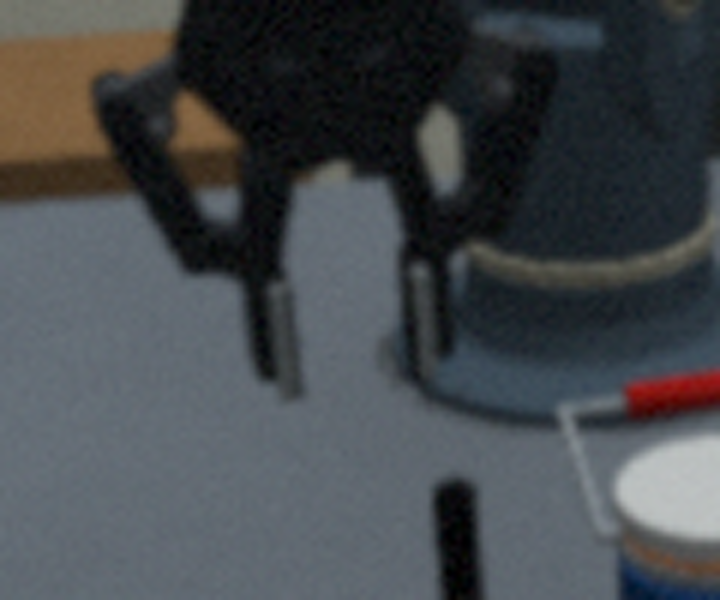

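The fingers look about 11–12 mm thick at the tip and thinner at the very end, and the jaws are open 34 mm. The tool stays vertical here. I'll grip the sleeve near its +x end, where the round lid leaves about 16–18 mm of clearance.

```bash
python3 -m jog '[[0.73,[6.8,-45.4,0],0],[0.73,[6.8,-45.4,0],0],[0.73,[6.8,-45.5,0],0],[0.73,[7,-45.5,0],0],[0.73,[0,0,0],-2.2],[0.73,[0,0,25],0],[0.73,[0,0,25],0],[0.73,[0,0,15],0],[0.73,[0,0,0],0],[0.73,[0,0,0],0]]'
python3 - <<'E'
from h import *
print(bot.state()['tcp_pos'],bot.state()['tool_rot'])
im,d=vision.get_image("scene")
S=np.array([557.3,81.5,157]); ex=np.array([.983,.186,0]); c=vision.camera_info("scene")
x,y=350,225
cv2.imwrite("pics/g.png",cv2.resize(im[y-60:y+60,x-80:x+80,::-1],None,fx=5,fy=5,interpolation=cv2.INTER_CUBIC))
E
```

```text
clock: 7.4
tcp_pos: [586.2, 85.3, 175.9]
tool_rot: [-180.0, -0.0, 10.6]
ft_force: [0.0, -0.7, 0.4]
gripper_width: 0.27
[586.19778251  85.26588852 175.85748364] [-1.79986522e+02 -1.36201297e-02  1.06449492e+01]
```

View pics/g.png

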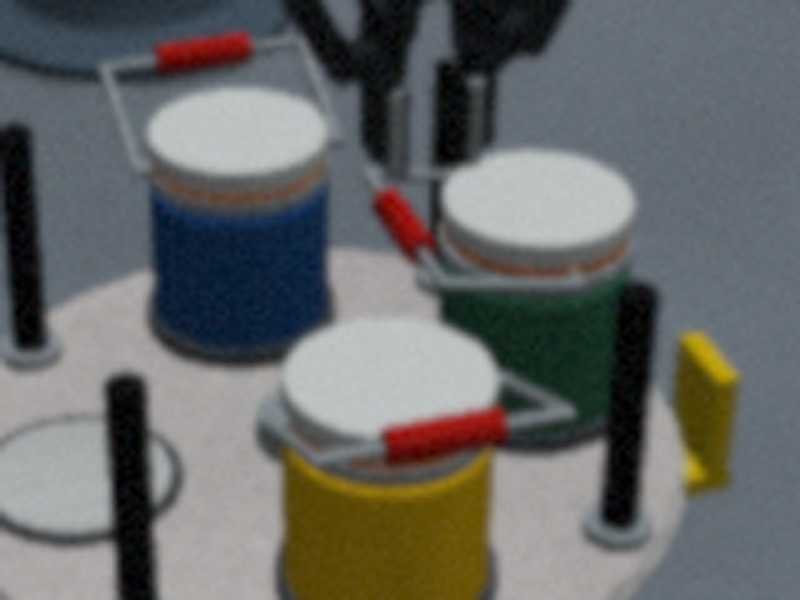

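```bash
python3 - <<'E'
from h import *
c=vision.camera_info("scene"); f=240/np.tan(np.radians(c['vfov']/2))
K=np.array([[f,0,c['cx']],[0,f,c['cy']],[0,0,1]]);R=Ro.from_euler('xyz',c['attitude'],degrees=True).inv()
def pr(p):
    q=cv2.projectPoints((R.apply(np.array(p,float)-c['origin'])),np.zeros(3),np.zeros(3),K,c['dist'])[0].reshape(-1,2)
    return ((q-[270,165])*5).round()
S=np.array([557.3,81.5,157]);ex=np.array([.983,.186,0]);ey=np.array([-.186,.983,0])
T=bot.state()['tcp_pos']
print('S',pr([S,S+22*ex,S-22*ex]));print('T',pr([T,T+12*ey,T-12*ey,T+12*ey+11*ex,T-12*ey+11*ex,T-12*ey-11*ex]))
im,d=vision.get_image("scene")
for u,v in [(397,170),(397,120),(472,120),(480,145),(405,222),(540,190)]:
    a=int(270+u/5);b=int(165+v/5); print(u,v,pts("scene",[[a,b]],[d[b,a]])[0].round())
E
```

```text
S [[402. 223.]
 [421. 250.]
 [383. 198.]]
T [[425. 217.]
 [454. 213.]
 [396. 222.]
 [464. 226.]
 [406. 236.]
 [386. 209.]]
397 170 [602.  70. 208.]
397 120 [600.  71. 228.]
472 120 [593. 101. 222.]
480 145 [595. 104. 212.]
405 222 [566.  81. 164.]
540 190 [545. 141. 161.]
```

The tips seen in the depth data end at about z 200 while the TCP reads 176, so the partly open fingertips sit well behind the TCP. I'll descend stepwise and measure the tip directly.

```bash
cat >tip.py <<'E'
from h import *
im,c,P,uv=cloud("scene"); T=bot.state()['tcp_pos']
rel=P-T; e=np.array([.983,.186]); ey=np.array([-.186,.983])
x=rel[:,:2]@e; y=rel[:,:2]@ey
hsv=cv2.cvtColor(im,cv2.COLOR_RGB2HSV)[uv[:,1],uv[:,0]].astype(int)
for nm,lo,hi in(('inward',-35,0),('outward',0,35)):
    m=(x>2)&(x<30)&(y>lo)&(y<hi)&(P[:,2]>140)&(P[:,2]<T[2]+60)&(hsv[:,1]<130)
    q=P[m]; print(nm,m.sum(),'zmin',np.sort(q[:,2])[:6].round(),'x',x[m].mean().round(1),'y low part',np.percentile(y[m&(P[:,2]<q[:,2].min()+12)],[2,50,98]).round(1))
print(T.round(1),bot.state()['ft_force'].round(1))
E
python3 tip.py
python3 -m jog '[[0.73,[0,0,8],0],[0.73,[0,0,7],0],[0.73,[0,0,0],0],[0.73,[0,0,0],0]]'
python3 tip.py
```

```text
inward 123 zmin [154. 157. 157. 157. 158. 158.] x 9.4 y low part [-1.6 -0.7 -0.3]
outward 151 zmin [151. 151. 152. 152. 152. 153.] x 11.4 y low part [ 0.4 17.5 33.5]
[586.8  85.4 176.9] [ 0.6  0.4 -0.4]
clock: 7.95
tcp_pos: [585.7, 85.1, 160.3]
tool_rot: [180.0, 0.0, 10.7]
ft_force: [0.0, -0.3, 0.0]
gripper_width: 0.27
inward 129 zmin [156. 157. 157. 157. 158. 158.] x 9.1 y low part [-1.4 -0.8 -0.1]
outward 154 zmin [150. 151. 151. 151. 151. 152.] x 11.0 y low part [ 0.5 18.4 34.9]
[585.9  85.2 160.5] [-1.   0.2  0.1]
```

```bash
python3 - <<'E'
from h import *
im,d=vision.get_image("scene")
cv2.imwrite("pics/g2.png",cv2.resize(im[175:235,325:405,::-1],None,fx=8,fy=8,interpolation=cv2.INTER_CUBIC))
E
```

```text
(no output)
```

View pics/g2.png

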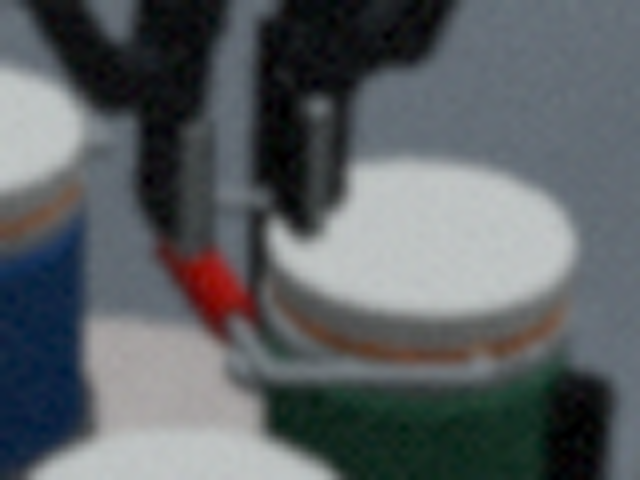

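```bash
python3 - <<'E'
from h import *
im,d=vision.get_image("scene")
for u,v in [(364,192),(364,198),(364,201),(364,203),(364,205),(363,203),(349,195),(349,200),(349,203),(349,205),(349,207)]: print(u,v,im[v,u],pts("scene",[[u,v]],[d[v,u]])[0].round())
E
```

```text
364 192 [56 59 60] [595. 100. 217.]
364 198 [57 63 64] [595. 101. 203.]
364 201 [66 70 70] [596. 101. 198.]
364 203 [82 88 88] [594. 101. 192.]
364 205 [162 167 167] [548. 111. 160.]
363 203 [54 56 56] [597.  99. 194.]
349 195 [67 68 69] [599.  71. 214.]
349 200 [64 70 68] [598.  71. 203.]
349 203 [67 70 69] [599.  71. 197.]
349 205 [63 63 63] [602.  71. 195.]
349 207 [109  44  44] [599.  71. 188.]
```

```bash
python3 -m jog '[[0.73,[0,0,8],0],[0.73,[0,0,8],0],[0.73,[0,0,2],0],[0.73,[0,0,0],0],[0.73,[0,0,0],0]]'
python3 - <<'E'
from h import *
im,d=vision.get_image("scene")
for u in (348,349,363,364):
  for v in range(204,218,2): print(u,v,im[v,u],pts("scene",[[u,v]],[d[v,u]])[0].round())
cv2.imwrite("pics/g3.png",cv2.resize(im[175:235,325:405,::-1],None,fx=8,fy=8,interpolation=cv2.INTER_CUBIC))
E
```

```text
clock: 8.6
tcp_pos: [585.9, 85.2, 142.6]
tool_rot: [-180.0, 0.0, 10.7]
ft_force: [-0.2, 0.4, -0.4]
gripper_width: 0.269
348 204 [59 61 65] [602.  69. 197.]
348 206 [56 64 65] [600.  69. 191.]
348 208 [59 64 65] [602.  69. 188.]
348 210 [57 63 64] [603.  69. 184.]
348 212 [65 70 70] [598.  70. 177.]
348 214 [71 74 76] [599.  70. 173.]
348 216 [145 144 145] [425. 100.  61.]
349 204 [62 66 66] [599.  71. 195.]
349 206 [64 66 64] [600.  71. 191.]
349 208 [63 65 68] [600.  71. 186.]
349 210 [65 68 68] [601.  71. 183.]
349 212 [62 65 66] [601.  71. 178.]
349 214 [67 68 69] [601.  71. 174.]
349 216 [136 137 137] [423. 103.  59.]
363 204 [46 49 48] [597.  99. 191.]
363 206 [49 49 52] [593. 100. 184.]
363 208 [46 46 50] [596.  99. 182.]
363 210 [54 59 57] [594. 100. 176.]
363 212 [59 61 63] [596. 100. 173.]
363 214 [77 70 67] [571. 105. 153.]
363 216 [95 75 65] [569. 106. 147.]
364 204 [59 65 65] [595. 101. 190.]
364 206 [64 68 68] [595. 101. 186.]
364 208 [63 66 67] [594. 102. 181.]
364 210 [82 86 86] [595. 102. 176.]
364 212 [72 74 75] [594. 102. 172.]
364 214 [80 77 75] [570. 107. 152.]
364 216 [95 63 47] [574. 107. 150.]
```

View pics/g3.png

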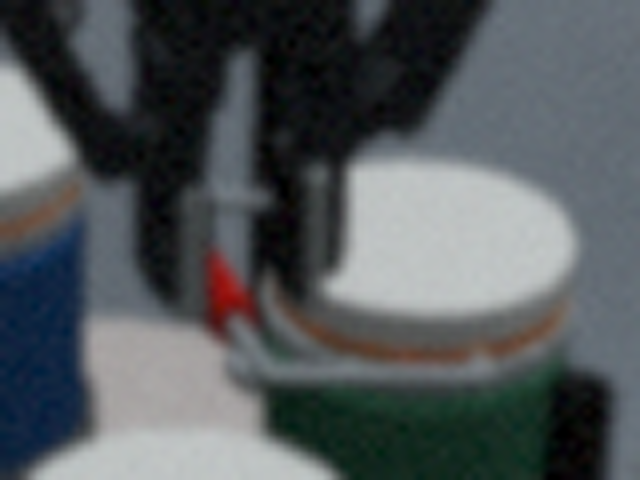

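The jaws straddle the sleeve's end with the tips at about z 171. The inner pad at (315,270) is in front of the lid's rim. I'll descend the last 20 mm, watching the force.

```bash
python3 -m jog '[[0.73,[0,0,5],0],[0.73,[0,0,5],0],[0.73,[0,0,2],0],[0.73,[0,0,0],0]]'
python3 -m jog '[[0.73,[0,0,4],0],[0.73,[0,0,4],0],[0.73,[0,0,0],0]]'
```

```text
clock: 9.05
tcp_pos: [585.5, 85.1, 130.0]
tool_rot: [180.0, 0.1, 10.7]
ft_force: [0.1, 0.6, -0.3]
gripper_width: 0.27
clock: 9.35
tcp_pos: [585.4, 85.0, 121.9]
tool_rot: [180.0, 0.1, 10.7]
ft_force: [0.7, -0.3, 0.1]
gripper_width: 0.273
```

```bash
python3 -m jog '[[1,[0,0,0],0],[1,[0,0,0],0],[1,[0,0,0],0],[1,[0,0,0],0]]' 60
python3 - <<'E'
from h import *
im,d=vision.get_image("scene")
cv2.imwrite("pics/g4.png",cv2.resize(im[175:235,325:405,::-1],None,fx=8,fy=8,interpolation=cv2.INTER_CUBIC))
E
```

```text
clock: 9.75
tcp_pos: [585.4, 87.0, 122.6]
tool_rot: [-179.9, -0.0, 10.7]
ft_force: [-2.1, 5.1, -2.5]
gripper_width: 0.109
```

View pics/g4.png

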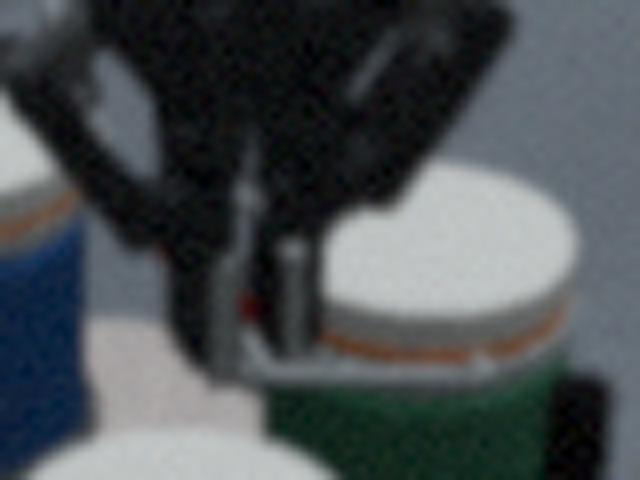

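```bash
python3 -m jog '[[1,[0,-1.9,-7.1],0],[1,[0,-2.7,-6.8],0],[1,[0,-3.5,-6.4],0]]'
```

```text
clock: 10.1
tcp_pos: [584.5, 93.2, 142.4]
tool_rot: [180.0, -0.0, 10.7]
ft_force: [3.7, 3.7, -12.1]
gripper_width: 0.11
```

```bash
python3 -m jog '[[1,[0,-4.3,-5.9],0],[1,[0,-5,-5.4],0],[1,[0,-5.6,-4.7],0],[1,[0,-6.1,-4],0]]'
```

```text
clock: 10.5
tcp_pos: [579.9, 109.3, 162.9]
tool_rot: [179.6, 0.2, 10.5]
ft_force: [0.2, -9.0, -8.2]
gripper_width: 0.102
```

```bash
python3 - <<'E'
from h import *
im,c,P,uv=cloud("scene")
cv2.imwrite("pics/g5.png",cv2.resize(im[160:235,315:415,::-1],None,fx=8,fy=8,interpolation=cv2.INTER_CUBIC))
E
```

View pics/g5.png

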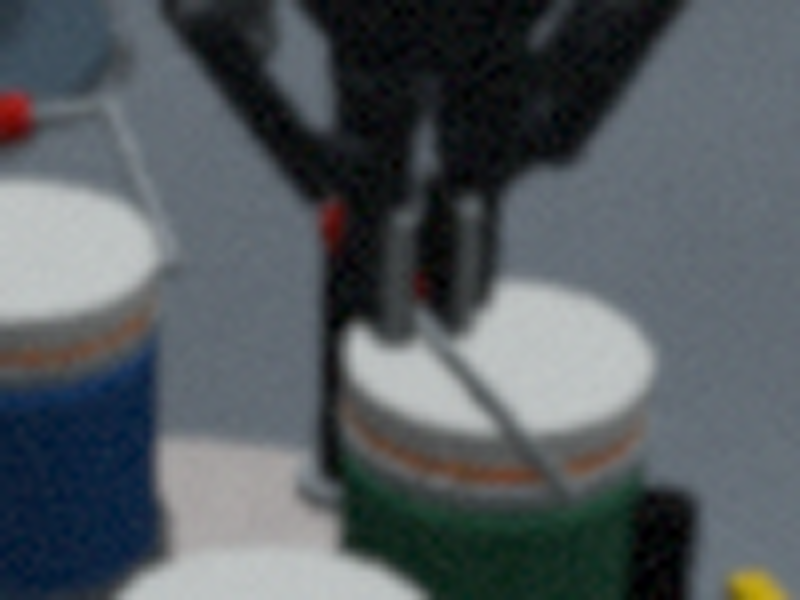

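The bail is up about 55°, with the sleeve's end between the pads at (420,288). Continuing the arc.

```bash
python3 -m jog '[[1,[0,-6.6,-3.2],0],[1,[0,-6.9,-2.4],0],[1,[0,-7.1,-1.5],0],[1,[0,-7.3,-0.6],0]]'
python3 -m jog '[[1,[0,-7.3,0.2],0],[1,[0,-7.2,1.1],0],[1,[0,-7.1,2],0],[1,[0,-6.8,2.8],0]]'
```

```text
clock: 10.95
tcp_pos: [577.7, 129.4, 174.3]
tool_rot: [179.0, 0.1, 10.2]
ft_force: [-4.9, -20.5, 24.4]
gripper_width: 0.103
clock: 11.35
tcp_pos: [577.0, 174.0, 176.0]
tool_rot: [-179.7, -1.2, 10.5]
ft_force: [1.9, 4.5, 15.0]
gripper_width: 0.003
```

```bash
python3 - <<'E'
from h import *
print({k:bot.state()[k] for k in('tcp_pos','ft_force','gripper_width')})
im,c,P,uv=cloud("scene")
im2,_=vision.get_image("top")
a=cv2.resize(im[150:240,315:435,::-1],None,fx=5,fy=5,interpolation=cv2.INTER_CUBIC)
cv2.imwrite("pics/g6.png",a)
E
```

```text
{'tcp_pos': array([576.95997289, 174.04651179, 175.97046056]), 'ft_force': array([ 1.8985593 ,  4.48412765, 15.03227823]), 'gripper_width': 0.0033617058025028723}
```

View pics/g6.png

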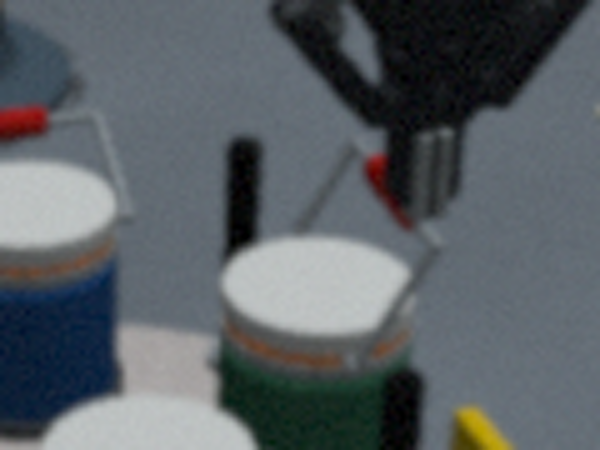

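The sleeve has swung over to the outer side. It sits near (390,190) with the shut fingers on top of it at (430,180). I'll measure the bail angle.

```bash
cat >ang.py <<'E'
from h import *
for n in("scene","top"):
    im,c,P,uv=cloud(n)
    hsv=cv2.cvtColor(im,cv2.COLOR_RGB2HSV)[uv[:,1],uv[:,0]].astype(int)
    er=np.array([-.186,.983]); ex=np.array([.983,.186])
    rel=P[:,:2]-[546.,139.3]; o=rel@er; s=rel@ex; z=P[:,2]-145
    m=((hsv[:,0]<8)|(hsv[:,0]>172))&(hsv[:,1]>140)&(abs(s)<45)&(np.hypot(o,z)>40)&(np.hypot(o,z)<80)
    if m.sum()>5: print(n,m.sum(),'along',np.percentile(s[m],[3,97]).round(),'out',np.median(o[m]).round(1),'up',np.median(z[m]).round(1),'phi',np.degrees(np.arctan2(np.median(z[m]),-np.median(o[m]))).round(1))
print(bot.state()['tcp_pos'].round(1),bot.state()['ft_force'].round(1))
E
python3 ang.py
```

```text
scene 16 along [-8. 31.] out 29.8 up 51.3 phi 120.1
[574.  178.4 173. ] [-1.3 10.  17. ]
```

The tool moved along the bail's tangent during those camera calls, so the pressure is carrying the bail towards shut. I'll follow it outward and down past the dead point.

```bash
python3 -m jog '[[1,[0,-6,2.5],0],[1,[0,-6,2.5],0],[1,[0,-6,3],0],[1,[0,-5,3],0]]'; python3 ang.py
```

```text
clock: 11.95
tcp_pos: [566.0, 191.8, 154.0]
tool_rot: [180.0, -0.0, 10.6]
ft_force: [0.3, -0.4, 0.7]
gripper_width: 0.002
scene 19 along [-17.  32.] out 49.2 up 25.8 phi 152.3
[565.2 192.  152.9] [-0.6  0.2 -0. ]
```

Free of force, and the sleeve is near shut. I'll lift away, move clear and check.

```bash
python3 -m jog '[[1,[0,0,-30],0],[1,[0,0,-30],0],[1,[0,0,-30],0],[1,[40,0,-10],0],[1,[40,0,0],0],[1,[40,0,0],0],[1,[40,0,0],0],[1,[0,0,0],0],[1,[0,0,0],0]]'
python3 ang.py; python3 - <<'E'
from h import *
a,_=vision.get_image("scene"); b,_=vision.get_image("top")
a=cv2.resize(a[140:380,170:510],(800,565))
cv2.imwrite("pics/end.png",np.vstack([cv2.resize(a[:,:,::-1],(480,340)),cv2.resize(b[120:350,130:480,::-1],(480,260))]))
E
```

```text
clock: 12.95
tcp_pos: [723.1, 220.7, 251.6]
tool_rot: [180.0, 0.2, 10.6]
ft_force: [-0.7, 0.5, 0.5]
gripper_width: 0.0
scene 66 along [-16.  26.] out 50.9 up 28.3 phi 150.9
[722.2 221.1 253.4] [ 0.3 -0.2  0.8]
```

View pics/end.png

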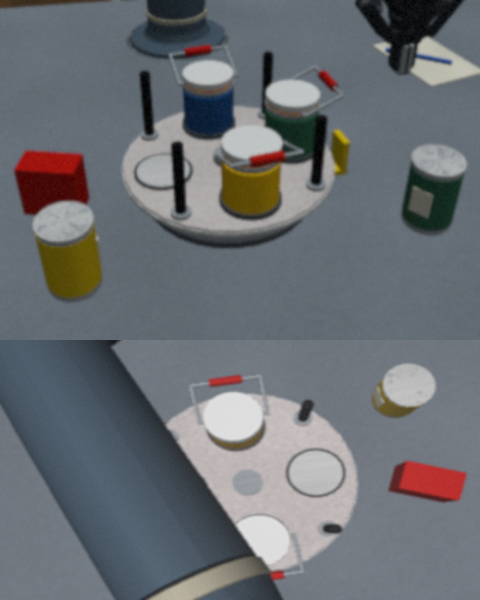

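The bail lies outward like the other shut ones. As a last check, I'll compare it numerically with the shut blue canister at the same place in the first picture, and check the posts, tins and carton for movement.

```bash
python3 - <<'E'
from h import *
a=cv2.imread("pics/scene0.png"); b=vision.get_image("scene")[0][:,:,::-1].copy()
def cen(im,box,f):
    x0,y0,x1,y1=box; h=cv2.cvtColor(im[y0:y1,x0:x1],cv2.COLOR_BGR2HSV).astype(int); v,u=np.nonzero(f(h)); return np.array([u.mean()+x0,v.mean()+y0,len(u)]).round(1)
red=lambda h:((h[...,0]<8)|(h[...,0]>172))&(h[...,1]>150)
dark=lambda h:h[...,2]<45
for n,bx,f in[('sleeve at pointer',(385,180,425,210),red),('carton',(175,240,240,295),red),('post',(385,215,405,275),dark),('post2',(285,235,305,295),dark),('yellow tin',(190,280,250,355),lambda h:(abs(h[...,0]-26)<8)&(h[...,1]>120)),('green tin',(450,240,505,305),lambda h:(h[...,0]>50)&(h[...,0]<95)&(h[...,1]>90))]:
    print(n,cen(a,bx,f),cen(b,bx,f))
print(bot.state()['ft_force'])
E
```

```text
sleeve at pointer [401.2 195.2  66. ] [401.5 195.5  65. ]
carton [ 205.3  266.  1693. ] [ 205.3  266.  1696. ]
post [395.3 243.9 326. ] [394.1 242.6 389. ]
post2 [296.5 264.3 352. ] [296.2 264.7 312. ]
yellow tin [ 220.6  328.3 1430. ] [ 220.6  328.3 1427. ]
green tin [476.9 282.4 845. ] [476.8 282.5 853. ]
[-0.85107536  0.48733504 -0.01526971]
```

```bash
python3 -c "
from bench import bot
print(bot.hand_in())"
```

```text
the job is handed in; nothing more can be done
None
```

I turned the carousel one click counter-clockwise by post_c, shut the green canister's bail, and handed the job in after about 13 s of robot time.

- **Carousel:** after the push, the four posts stood within about 1° of where they were before. The green canister is at the yellow pointer.
- **Swinging the bail:** I gripped the sleeve near its end, because the tool cannot tilt. The grip slipped near the top of the swing. The closed fingers then pressed the crossbar or sleeve end from above and carried it past the dead point, where it snapped shut. So the last part was a push from above, not a held swing.
- **Forces:** the highest wrist force I read was about 32 N. It came from pressing on the bail, and I never saw the fingers touch the lid. I read forces only at the ends of moves, so a brief higher peak could have gone unseen.
- **Bail shut:** in the scene picture the sleeve is within 0.5 px of where the shut blue canister's sleeve was at the same place. The depth reading put the swing at about 151° against the 157.6° expected. I believe this is because that reading takes the sleeve's visible surface rather than its centre, so I trusted the comparison with the blue canister.
- **Tins and carton:** they did not move (at most 0.1 px). The arm was clear of everything at hand-in.
- **Disagreement in readings:** the fingertips appeared 20–30 mm above the TCP position the robot reported, so I set the grip height from the camera depth.

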